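# Put the forming plungers back in their docks

### The job

The patty former's washed plungers are stacked on the draining board: take the stack apart from the top down, setting each plunger straight into the dock whose rim has its outline, before you go on to the next. Each must end upright and flat on its dock's floor inside the rim; set them down rather than drop them, tip none over, and leave the tub and the spatula where they are.

Things in the scene. Friction and masses are not known exactly. Their poses are not given: they have to be found in the camera images.
- hex: Hexagonal plunger, the smallest, on top of the stack: 32 mm across flats, two of its flats face its own +y and -y; 45 g. White plastic block, 35 mm tall, vertical sides, with an inset steel face on its flat top. Origin: centre of its underside, z up.
- round: Round plunger, diameter 48 mm, second from the top of the stack (under the hexagonal one); 90 g. White plastic block, 35 mm tall, vertical sides, with an inset steel face on its flat top. Origin: centre of its underside, z up.
- square: Square plunger, 58 x 58 mm, sides along its x and y, third in the stack (under the round one); 165 g. White plastic block, 35 mm tall, vertical sides, with an inset steel face on its flat top. Origin: centre of its underside, z up.
- oblong: Oblong plunger with round ends, 112 mm along its x and 66 mm wide along its y (the straight sides are 46 mm long), at the bottom of the stack, lying on a flat grey draining board 150 x 110 x 8 mm without rim; 320 g. White plastic block, 35 mm tall, vertical sides, with an inset steel face on its flat top. Origin: centre of its underside, z up.
- hex_dock: Dock with the hexagonal rim, the smallest: recess 52 mm across flats, flats facing its +y and -y, plate 76 x 72 mm. Fixed 4 mm aluminium plate on the table with a dark rim 4 mm thick, 5 mm above the plate (9 mm above the table), of the plunger's outline with 10 mm to spare all round. Origin: centre of the plate's underside (z = 0), z up; recess floor 4 mm above it.
- round_dock: Dock with the round rim: recess 68 mm in diameter, plate 88 x 88 mm. Fixed 4 mm aluminium plate on the table with a dark rim 4 mm thick, 5 mm above the plate (9 mm above the table), of the plunger's outline with 10 mm to spare all round. Origin: centre of the plate's underside (z = 0), z up; recess floor 4 mm above it.
- square_dock: Dock with the square rim: recess 78 x 78 mm along its x and y, plate 98 x 98 mm. Fixed 4 mm aluminium plate on the table with a dark rim 4 mm thick, 5 mm above the plate (9 mm above the table), of the plunger's outline with 10 mm to spare all round. Origin: centre of the plate's underside (z = 0), z up; recess floor 4 mm above it.
- oblong_dock: Dock with the long rim with round ends: recess 132 mm along its x, 86 mm along its y, plate 150 x 104 mm. Fixed 4 mm aluminium plate on the table with a dark rim 4 mm thick, 5 mm above the plate (9 mm above the table), of the plunger's outline with 10 mm to spare all round. Origin: centre of the plate's underside (z = 0), z up; recess floor 4 mm above it.
- tub: Bystander: white closed round tub, 72 mm in diameter, 75 mm tall, standing among the docks. Origin: centre of its underside.
- spatula: Bystander: spatula 200 mm long (wooden handle, dark steel blade 65 mm wide) lying flat on the table among the docks, handle towards its -x. Origin: about the middle of its length, on the table.
Things that resemble listed ones, but are neither listed nor needed, are in the scene too. What is shaped like the round_dock but red is not meant.

How it is judged:
On the way, in this order (a step that is already met when the one before it is completed fails the run):
1. the hexagonal plunger is flat inside its own dock (horizontal distance between hex and hex_dock below 0.015 m and z of hex in the frame of hex_dock between 0.001 and 0.0065 m and angle between hex's own z axis and vertical below 0.06 rad), for 0.2 s.
2. the round plunger is flat inside its own dock (horizontal distance between round and round_dock below 0.015 m and z of round in the frame of round_dock between 0.001 and 0.0065 m and angle between round's own z axis and vertical below 0.06 rad), for 0.2 s.
3. the square plunger is flat inside its own dock (horizontal distance between square and square_dock below 0.015 m and z of square in the frame of square_dock between 0.001 and 0.0065 m and angle between square's own z axis and vertical below 0.06 rad), for 0.2 s.
4. the oblong plunger is flat inside its own dock (horizontal distance between oblong and oblong_dock below 0.015 m and z of oblong in the frame of oblong_dock between 0.001 and 0.0065 m and angle between oblong's own z axis and vertical below 0.06 rad), for 0.2 s.
At the end, for the whole second after the job is handed in: Each of the four plungers is at rest in its own dock: its centre within 15 mm of the dock's centre, its underside on the recess floor (less than 6.5 mm above the dock's underside) and upright within 0.06 rad; nothing is held (all of step 1 and all of step 2 and all of step 3 and all of step 4 and linear speed of each of hex, round, square, oblong below 0.02 m/s); the robot touches nothing.
It fails at once if a plunger is dropped or thrown into its dock (faster than 0.8 m/s close above it) ((horizontal distance between hex and hex_dock below 0.05 m and z of hex in the frame of hex_dock below 0.06 m and linear speed of hex above 0.8 m/s) or (horizontal distance between round and round_dock below 0.05 m and z of round in the frame of round_dock below 0.06 m and linear speed of round above 0.8 m/s) or (horizontal distance between square and square_dock below 0.05 m and z of square in the frame of square_dock below 0.06 m and linear speed of square above 0.8 m/s) or (horizontal distance between oblong and oblong_dock below 0.05 m and z of oblong in the frame of oblong_dock below 0.06 m and linear speed of oblong above 0.8 m/s)).
It fails at once if a plunger is tipped over (more than 0.6 rad from upright) (angle between any of hex, round, square, oblong's own z axis and vertical above 0.6 rad).
It fails at once if the tub or the spatula is moved more than 30 mm (distance of any of tub, spatula from where it was at the start of the episode above 0.03 m).
It also fails if it takes over 115 s, if anything falls off the work surface, if the arm or the gripper's body presses on something with over 40 N, if the wrist force passes 120 N, or if a joint passes its speed limit or range.

### The arm

A 7-joint arm with a two-finger parallel gripper is mounted at the origin on the work surface. World frame = base frame: x ahead of the robot, y to its left, z up, the work surface at z = 0. Lengths are in m, angles in rad, forces in N, time in s.
With the tool pointing down it reaches from about 0.425 to 0.925 m from the base axis. Payload 6.8 kg.
Tool frame: the origin (TCP) lies midway between the tips of the shut fingers; the grasp point (between the pads) lies 19 mm behind it; z points along the fingers, y is the line along which they close (so a half turn about z gives the same grasp; the last joint's range is limited). The gripper opens to 85 mm and grips with 20 to 120 N. Pads are 22 mm wide; open, the fingers measure 114 mm over their backs; the gripper's body (76 mm by 85 mm) begins 54 mm behind the grasp point. The pads swing forward as they close: fully open they stand 13 mm farther back than shut.
Start: joints at [-1.227, 0.477, 0.022, 1.555, -0.011, 1.109, -0.083], TCP at [0.295, 0.607, 0.231] pointing down, gripper open.
Joint ranges: [-2.96, 2.96], [-0.34, 2.1], [-1.41, 1.46], [0.24, 2.44], [-1.37, 4.51], [0.17, 1.92], [-2.96, 2.96]. Speed limits (rad/s): [2.39, 2.39, 3.14, 3.14, 3.14, 3.14, 3.14].

### API

Orientations are given as a unit quaternion [w, x, y, z].
In Python, from station import * gives the robot as it stands.
- The arm moves only by the shell command python3 -m creep 'ROWS' [FORCE]. ROWS is JSON, a list of rows, each a list of 7 numbers: the gripper command: -1 is shut, 1 is fully open, values between are in proportion, then the shift along the world's x, y, z in mm, then the turn, a rotation vector about the world's x, y, z in rad. A call has 1 to 5 rows; each row shifts and turns the commanded pose from where the row before left it; what a row does not reach is not made up. A row lasts 1/8 s, in which the tool goes at most 62.5 mm and 10.7 degrees, less where a joint would pass 70% of its speed; a pose out of reach is approached as far as the arm can. A call is refused whole if a number of a shift passes 62.5 or a number of a turn 0.188, either way. A call with a gripper value outside its range is refused whole. The fingers move at their own pace and stop on an object; FORCE is the grip in N (left out, the last holds). Time passes only in rows, so rows that do not move let the fingers close. It gives the time, the measured TCP pose, the force, the opening and the grip force at its end, in the units of the state.
- get_obs(): the state, without advancing time (a new reading comes with each control period).
- read_camera(name): name is "side" or "top" or "wrist"; returns (picture, depth): 420x560x3 uint8, red, green, blue; 420x560 float32, m along the optical axis (not along the pixel's ray), 0 where there is no reading.
- camera_params(name): a dict with "intrinsics" (3x3 intrinsics, pixels), "cam_to_world" (4x4, takes a point from camera to world coordinates); the wrist camera has in their place "mount" (4x4, takes a point from camera to tool coordinates, whose origin is the TCP and whose axes are the flange's). Camera axes: x right, y up, looking along -z (the intrinsics and any distortion apply to the point x, -y, -z); pixel columns grow to the right and rows downward; lengths in m; the calibration is good to about 2 mm. A picture is of the moment at which its call begins: read the wrist's pose just before it. camera_params takes no time and is no camera call.
- hand_in(): hands the job in; it is judged then, once.
The state is a dict: "t": time; "q": joint angles; "joint_vel": joint speeds; "joint_torque": joint torques, N m; "eef_pos": TCP position; "tool_rot": TCP orientation; "contact_force": force on the tool from outside, world axes, zero at the start; "torque": the same for the moment, N m; "gripper_width": opening from 0.0 (shut) to 1.0 (fully open); "grasp_force": force on a finger pad.
Only numpy, scipy, OpenCV 4.12 (cv2) and the standard library are available. Lean on these libraries where they do the work, as an engineer would, in place of code of your own. Each camera call takes 0.05 s, during which the arm holds its last target. There are 200 camera calls.

## Working session

There is one attempt and no reset: what is moved stays moved. The work goes in short steps, Python scripts to look and compute and a shell command to move; the robot and the scene stay as the last step left them, time stands still between calls to the robot, and variables do not carry over. Pictures are saved under pics/ and viewed, at most 14 in all, crops included, and the job is handed in when it is done.

```bash
mkdir -p pics; cat > h.py <<'E'
from station import *
import numpy as np, cv2
from scipy.spatial.transform import Rotation as R
def cam(n):
    o=get_obs(); im,d=read_camera(n); p=camera_params(n); K=np.array(p["intrinsics"])
    if n=="wrist":
        T=np.eye(4);w=o["tool_rot"];T[:3,:3]=R.from_quat([w[1],w[2],w[3],w[0]]).as_matrix();T[:3,3]=o["eef_pos"];T=T@np.array(p["mount"])
    else: T=np.array(p["cam_to_world"])
    return im,d,K,T,p
def cloud(d,K,T):
    v,u=np.mgrid[:d.shape[0],:d.shape[1]]
    P=np.stack([(u-K[0,2])/K[0,0]*d,-(v-K[1,2])/K[1,1]*d,-d,np.ones_like(d)],-1)
    return (P@T.T)[...,:3]
def save(n,f):
    im,d,K,T,p=cam(n); cv2.imwrite(f"pics/{f}.png",im[...,::-1]); np.savez(f"{f}.npz",im=im,d=d,K=K,T=T,P=cloud(d,K,T)); return p
E
python3 - <<'E'
from h import *
for n in("top","side"):
    p=save(n,n+"0"); print({k:np.round(v,3).tolist() if not isinstance(v,str) else v for k,v in p.items()})
o=get_obs();print(o)
a=cv2.imread("pics/top0.png");cv2.imwrite("pics/top0.png",cv2.resize(a,(800,600),interpolation=cv2.INTER_CUBIC))
E
```

```text
{'intrinsics': [[510.879, 0.0, 275.818], [0.0, 510.879, 200.63], [0.0, 0.0, 1.0]], 'cam_to_world': [[0.027, 0.989, -0.147, 0.436], [-0.999, 0.031, 0.023, 0.017], [0.028, 0.146, 0.989, 1.223], [0.0, 0.0, 0.0, 1.0]]}
{'intrinsics': [[403.725, 0.0, 279.036], [0.0, 403.725, 210.742], [0.0, 0.0, 1.0]], 'cam_to_world': [[0.968, 0.124, -0.218, 0.403], [-0.251, 0.538, -0.805, -0.747], [0.018, 0.834, 0.552, 0.601], [0.0, 0.0, 0.0, 1.0]]}
{'t': 0.1, 'q': array([-1.22708704,  0.47772009,  0.02235271,  1.55634409, -0.01149056,
        1.1093042 , -0.08309742]), 'joint_vel': array([-2.60131429e-03, -1.83189775e-03, -2.42741152e-04, -6.83067839e-04,
        8.81153230e-04,  5.70695467e-05,  2.40564334e-03]), 'joint_torque': array([ 4.61857664e-03, -5.97757423e+01,  1.61384247e+00, -2.81951559e+01,
        1.28715090e-02,  4.99189046e-03, -2.71537331e-06]), 'eef_pos': array([0.29448673, 0.60678257, 0.23042495]), 'tool_rot': array([-1.19161945e-04,  2.23979280e-01,  9.74593558e-01, -8.15016847e-04]), 'contact_force': array([0.31661092, 0.28765576, 0.15358195]), 'torque': array([-0.0078386 ,  0.00672848,  0.02625808]), 'grasp_force': 0.0, 'gripper_width': 1.0035894286165454}
```

View pics/top0.png

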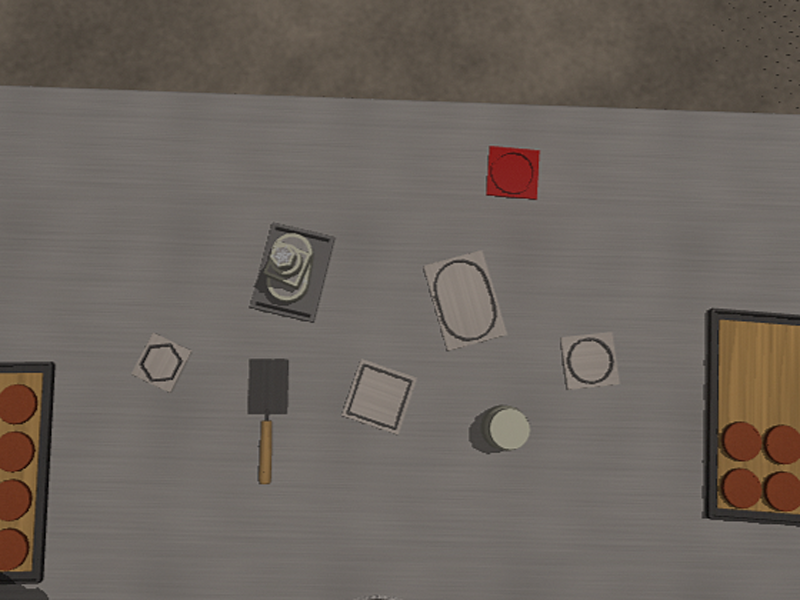

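View pics/side0.png

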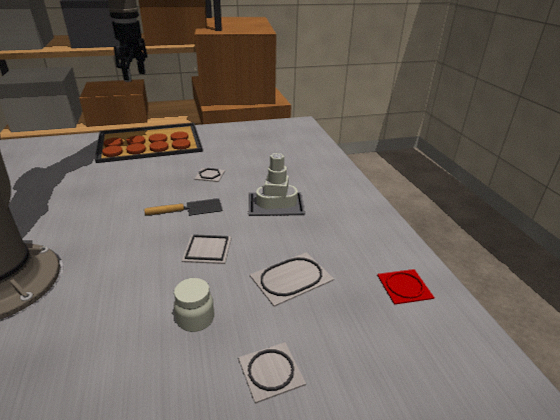

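The top view shows the stack at (290,258), with docks at hex (160,362), square (380,395), oblong (465,300) and round (590,360). The tub is at (508,428) and the spatula at (266,420). The side view confirms the stack is four high.

```bash
cat >> h.py <<'E'
def px2w(uv,z,K,T):
    uv=np.asarray(uv,float).reshape(-1,2)
    d=np.c_[(uv[:,0]-K[0,2])/K[0,0],-(uv[:,1]-K[1,2])/K[1,1],-np.ones(len(uv))]@T[:3,:3].T
    return T[:3,3]+d*((z-T[2,3])/d[:,2])[:,None]
E
python3 - <<'E'
from h import *
D=np.load("top0.npz");im,K,T,P=D["im"],D["K"],D["T"],D["P"]
g=cv2.cvtColor(im,cv2.COLOR_RGB2GRAY)
for n,c in dict(hex=(160,362),square=(380,395),oblong=(465,300),round=(590,360)).items():
    u,v=[int(x*.7) for x in c]; h=38
    m=np.zeros_like(g); s=np.s_[v-h:v+h,u-h:u+h]
    m[s]=(g[s]<75)
    k,l,st,ct=cv2.connectedComponentsWithStats(m)
    # component whose bbox encloses c
    for i in range(1,k):
        x,y,w,hh,a=st[i]
        if a>25 and x<u<x+w and y<v<y+hh:
            cs,_=cv2.findContours((l==i).astype(np.uint8),cv2.RETR_EXTERNAL,cv2.CHAIN_APPROX_NONE)
            W=px2w(cs[0].reshape(-1,2),.009,K,T)[:,:2]
            r=cv2.minAreaRect((W*1000).astype(np.float32)); M=cv2.moments((W*1000).astype(np.float32).reshape(-1,1,2))
            print(n,a,np.round(r[0],1),np.round(r[1],1),round(r[2],1),"r",round(np.hypot(*W.mean(0)),3),"z",np.round(np.median(P[v-3:v+3,u-3:u+3,2]),4), "mom",np.round([M['m10']/M['m00'],M['m01']/M['m00']],1))
# stack heights
S=P[140:240,165:245]; 
for zz in (.008,.043,.078,.113,.148):
    q=S[abs(S[...,2]-zz)<.006]; print(zz,len(q),q.mean(0).round(4) if len(q) else 0, cv2.minAreaRect((q[:,:2]*1000).astype(np.float32)) if len(q)>5 else 0)
cv2.imwrite("pics/st.png",cv2.resize(im[150:235,165:245,::-1],None,fx=7,fy=7,interpolation=cv2.INTER_CUBIC))
E
```

```text
hex 157 [479.3 368.5] [58.4 67.3] 1.7 r 0.605 z 0.0026 mom [479.3 368.9]
square 216 [433.5   9.1] [85.8 86. ] 73.3 r 0.434 z 0.0047 mom [433.6   8.8]
oblong 247 [ 598.5 -129.8] [138.1  94.5] 18.2 r 0.612 z 0.0037 mom [ 598.4 -130.1]
round 173 [ 503.  -341.3] [74.3 76. ] 19.5 r 0.607 z 0.0048 mom [ 502.5 -341.1]
0.008 2618 [0.6316 0.159  0.006 ] ((640.7167358398438, 162.4402618408203), (243.1387939453125, 192.37100219726562), 2.0567851066589355)
0.043 481 [0.6347 0.1607 0.043 ] ((640.7686767578125, 162.923828125), (65.72868347167969, 111.5564956665039), 82.81693267822266)
0.078 236 [0.6296 0.1594 0.078 ] ((639.1863403320312, 162.67263793945312), (57.643585205078125, 58.28273010253906), 68.87953186035156)
0.113 138 [0.6344 0.1569 0.1132] ((639.105712890625, 160.92276000976562), (45.334999084472656, 46.870582580566406), 33.90471267700195)
0.148 201 [0.6385 0.1611 0.1483] ((638.1488647460938, 160.9147186279297), (35.30503845214844, 31.578746795654297), 44.605621337890625)
```

View pics/st.png

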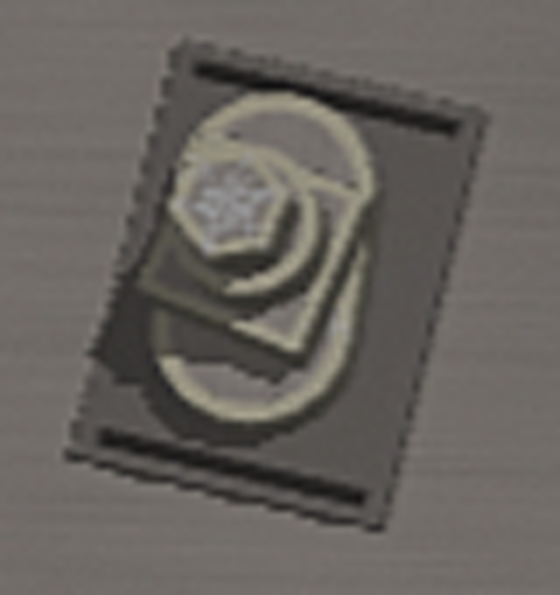

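```bash
python3 -m creep '[[1,34.3,-44.6,3,0,0,0.018],[1,34.3,-44.6,3,0,0,0.018],[1,34.3,-44.6,3,0,0,0.018],[1,34.3,-44.6,3,0,0,0.018],[1,34.3,-44.6,3,0,0,0.018]]' 40; python3 -m creep '[[1,34.3,-44.6,3,0,0,0.018],[1,34.3,-44.6,3,0,0,0.018],[1,34.3,-44.6,3,0,0,0.018],[1,34.3,-44.6,3,0,0,0.018],[1,34.3,-44.6,3,0,0,0.018]]';python3 -m creep '[[1,0,0,0,0,0,0],[1,0,0,0,0,0,0],[1,0,0,0,0,0,0]]'
cat >> h.py <<'E'
def yaw():
    w=get_obs()["tool_rot"];M=R.from_quat([w[1],w[2],w[3],w[0]]).as_matrix();return np.degrees(np.arctan2(M[1,1],M[0,1])),M[2,2]
def level(P,z,tol=.004):
    m=(abs(P[...,2]-z)<tol)&(np.hypot(P[...,0]-.639,P[...,1]-.161)<.08)
    q=(P[m][:,:2]*1000).astype(np.float32);r=cv2.minAreaRect(q);print(z,len(q),np.round(r[0],1),np.round(r[1],1),round(r[2],1))
    return q
E
python3 - <<'E'
from h import *
save("wrist","w0");P=np.load("w0.npz")["P"]; print(get_obs()["eef_pos"],yaw())
for z in(.043,.078,.113,.148):
    q=level(P,z,.004)
E
```

```text
t: 0.72
eef_pos: [0.467, 0.3825, 0.2461]
tool_rot: [-0.0, 0.18, 0.984, -0.0]
contact_force: [1.0, 0.2, 0.2]
gripper_width: 1.005
grasp_force: 0.0
t: 1.35
eef_pos: [0.6383, 0.1598, 0.261]
tool_rot: [-0.0, 0.135, 0.991, -0.0]
contact_force: [1.2, 0.7, -0.5]
gripper_width: 1.001
grasp_force: 0.0
t: 1.72
eef_pos: [0.6366, 0.1633, 0.261]
tool_rot: [-0.001, 0.134, 0.991, 0.0]
contact_force: [0.2, 0.3, -0.3]
gripper_width: 1.0
grasp_force: 0.0
[0.63675675 0.16325555 0.26111905] (np.float64(74.58675920264939), np.float64(-0.9999994923878184))
0.043 1420 [641.3 163.1] [ 66.  111.6] 83.2
0.078 1062 [640.4 163.1] [58.  57.9] 69.1
0.113 676 [636.9 163.5] [47.1 38.5] 71.7
0.148 1293 [639.7 161.7] [32.  36.3] 73.1
```

View pics/w0.png

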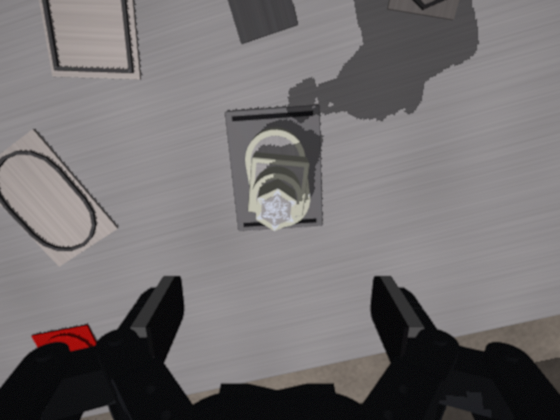

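Wrist view: the stack is at (275,190), with the hex top at (277,209). Its sizes and positions match the top camera. I'll grasp the hex now.

```bash
python3 -m creep '[[1,2.7,-1.8,-40,0,0,-0.02],[1,0,0,-40,0,0,0],[1,0,0,-40,0,0,0],[1,0,0,-21,0,0,0],[1,0,0,0,0,0,0]]' 40; python3 -m creep '[[-1,0,0,0,0,0,0],[-1,0,0,0,0,0,0],[-1,0,0,0,0,0,0],[-1,0,0,0,0,0,0],[-1,0,0,0,0,0,0]]'; python3 -m creep '[[-1,0,0,0,0,0,0],[-1,0,0,0,0,0,0],[-1,0,0,0,0,0,0]]'
```

```text
t: 2.4
eef_pos: [0.6385, 0.1605, 0.1185]
tool_rot: [-0.002, 0.144, 0.99, -0.001]
contact_force: [-0.6, -0.3, 0.7]
gripper_width: 1.0
grasp_force: 0.0
t: 3.02
eef_pos: [0.6412, 0.1597, 0.1216]
tool_rot: [0.001, 0.145, 0.989, 0.0]
contact_force: [-0.4, 0.6, 6.6]
gripper_width: 0.367
grasp_force: 40.3
t: 3.4
eef_pos: [0.6411, 0.1597, 0.1215]
tool_rot: [0.001, 0.145, 0.989, 0.0]
contact_force: [-0.7, -0.0, 5.6]
gripper_width: 0.366
grasp_force: 40.3
```

```bash
python3 -m creep '[[-1,0,0,10,0,0,0],[-1,0,0,20,0,0,0],[-1,0,0,30,0,0,0],[-1,-20,25,0,0,0,0],[-1,-35,45,0,0,0,0]]'; python3 -m creep '[[-1,-35,45,0,0,0,0],[-1,-35,45,0,0,0,0],[-1,-20,25,0,0,0,0],[-1,-15,22,0,0,0,0],[-1,0,0,0,0,0,0]]'; python3 -m creep '[[-1,0,0,0,0,0,0],[-1,0,0,0,0,0,0]]'
```

```text
t: 4.03
eef_pos: [0.5869, 0.2279, 0.1823]
tool_rot: [0.002, 0.148, 0.989, 0.0]
contact_force: [-0.5, 1.3, -0.8]
gripper_width: 0.367
grasp_force: 39.6
t: 4.65
eef_pos: [0.4789, 0.3692, 0.1815]
tool_rot: [-0.0, 0.143, 0.99, 0.001]
contact_force: [0.2, 0.4, -1.3]
gripper_width: 0.367
grasp_force: 39.7
t: 4.9
eef_pos: [0.4815, 0.3651, 0.1807]
tool_rot: [0.0, 0.147, 0.989, -0.0]
contact_force: [0.4, -0.2, -0.6]
gripper_width: 0.366
grasp_force: 39.6
```

```bash
cat >> h.py <<'E'
def near(P,zlo,zhi,c,r=.06):
    m=(P[...,2]>zlo)&(P[...,2]<zhi)&(np.hypot(P[...,0]-c[0],P[...,1]-c[1])<r)
    q=(P[m][:,:2]*1000).astype(np.float32)
    if len(q)>4:
        t=cv2.minAreaRect(q);print(len(q),"z",P[m][:,2].mean().round(4),np.round(t[0],1),np.round(t[1],1),round(t[2],1))
E
python3 - <<'E'
from h import *
o=get_obs();print(o["eef_pos"],yaw())
save("wrist","w1");P=np.load("w1.npz")["P"]
z=o["eef_pos"][2]
near(P,z+.02,z+.036,o["eef_pos"],.03)
for zz in(.043,.078,.113): level(P,zz)
E
```

```text
[0.48154349 0.36507165 0.18066517] (np.float64(73.14352326008974), np.float64(-0.9999997228963793))
6412 z 0.2075 [480.4 367.4] [35.3 54.6] 4.3
0.043 256 [678.2 183.7] [12.1 47.7] 59.8
0.078 105 [638.  183.4] [54.4 14.9] 10.4
0.113 0 [0. 0.] [0. 0.] 0.0
```

View pics/w1.png

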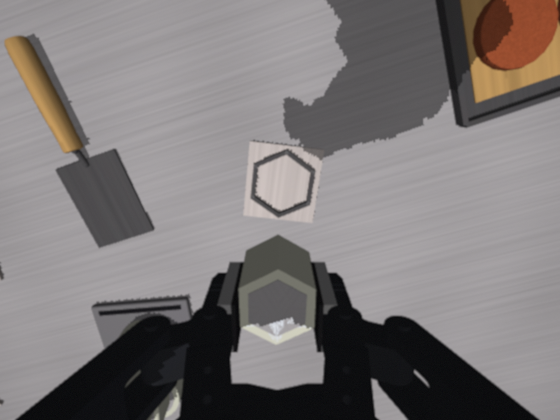

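```bash
python3 - <<'E'
from h import *
D=np.load("w1.npz")
print(px2w([[283,182.5]],.009,D["K"],D["T"])*1000)
E
```

```text
[[480.00465265 372.18177831   9.        ]]
```

```bash
python3 -m creep '[[-1,0,4.3,-40,0,0,0],[-1,0,0,-45,0,0,0],[-1,0,0,-40,0,0,0],[-1,0,0,-25,0,0,0],[-1,0,0,-10,0,0,0]]'; python3 -m creep '[[-1,0,0,-5,0,0,0],[-1,0,0,-2,0,0,0],[-1,0,0,0,0,0,0],[-1,0,0,0,0,0,0]]'
```

```text
t: 5.58
eef_pos: [0.4802, 0.3694, 0.0188]
tool_rot: [-0.001, 0.146, 0.989, -0.001]
contact_force: [1.0, 0.1, 0.2]
gripper_width: 0.372
grasp_force: 39.7
t: 6.08
eef_pos: [0.4807, 0.3712, 0.014]
tool_rot: [0.0, 0.145, 0.989, 0.0]
contact_force: [0.4, -0.2, 0.1]
gripper_width: 0.371
grasp_force: 39.7
```

```bash
python3 -m creep '[[-1,0,0,-1.3,0,0,0],[-1,0,0,0,0,0,0],[-1,0,0,0,0,0,0]]'; python3 -m creep '[[-0.1,0,0,0,0,0,0],[-0.1,0,0,0,0,0,0],[-0.1,0,0,0,0,0,0],[-0.1,0,0,0,0,0,0]]';python3 -m creep '[[-0.1,0,0,15,0,0,0],[0.3,0,0,30,0,0,0],[1,0,0,60,0,0,0],[1,0,0,60,0,0,0],[1,0,0,0,0,0,0]]'
python3 - <<'E'
from h import *
o=get_obs();print(o["eef_pos"],yaw())
save("wrist","w2");P=np.load("w2.npz")["P"]
near(P,.03,.05,(.48,.37),.04)
save("top","t2");P=np.load("t2.npz")["P"];near(P,.03,.05,(.48,.37),.04)
for zz in(.043,.078,.113): level(P,zz)
E
```

```text
t: 6.45
eef_pos: [0.4807, 0.3711, 0.0126]
tool_rot: [0.0, 0.145, 0.989, 0.0]
contact_force: [-0.6, -0.9, 5.4]
gripper_width: 0.365
grasp_force: 40.2
t: 6.95
eef_pos: [0.4803, 0.3707, 0.0119]
tool_rot: [-0.0, 0.145, 0.989, -0.0]
contact_force: [0.1, 0.0, 0.4]
gripper_width: 0.449
grasp_force: 0.0
t: 7.58
eef_pos: [0.4833, 0.3731, 0.1837]
tool_rot: [0.004, 0.146, 0.989, 0.005]
contact_force: [-0.1, 0.0, -0.4]
gripper_width: 0.996
grasp_force: 0.0
[0.48334245 0.37306495 0.18373978] (np.float64(73.25543456207046), np.float64(-0.999933140871584))
1111 z 0.0388 [479.  371.3] [31.9 35.7] 72.7
72 z 0.0384 [484.5 366.3] [36.8 17.8] 49.3
0.043 425 [640.6 162.8] [ 65.9 111.1] 83.0
0.078 214 [639.1 163. ] [57.7 58.3] 68.6
0.113 348 [639.6 161.6] [47.6 46.6] 46.3
```

Hex is flat at (479, 371), with its top at 39 mm. Next is the round plunger.

```bash
python3 -m creep '[[1,26,-35.2,3,0,0,0],[1,26,-35.2,3,0,0,0],[1,26,-35.2,3,0,0,0],[1,26,-35.2,3,0,0,0],[1,26,-35.2,3,0,0,0]]'; python3 -m creep '[[1,26,-35.2,3,0,0,0],[1,0,0,0,0,0,0],[1,0,0,0,0,0,0]]'
```

```text
t: 8.3
eef_pos: [0.61, 0.1933, 0.1903]
tool_rot: [-0.001, 0.145, 0.989, -0.001]
contact_force: [0.7, 0.5, -0.2]
gripper_width: 1.002
grasp_force: 0.0
t: 8.68
eef_pos: [0.6352, 0.16, 0.1935]
tool_rot: [-0.001, 0.145, 0.989, -0.0]
contact_force: [0.4, 1.1, 0.2]
gripper_width: 1.0
grasp_force: 0.0
```

```bash
python3 -m creep '[[1,4.8,1.6,-35,0,0,0],[1,0,0,-40,0,0,0],[1,0,0,-25,0,0,0],[1,0,0,-9,0,0,0],[1,0,0,0,0,0,0]]' 40; python3 -m creep '[[-1,0,0,0,0,0,0],[-1,0,0,0,0,0,0],[-1,0,0,0,0,0,0],[-1,0,0,0,0,0,0],[-1,0,0,0,0,0,0]]'; python3 -m creep '[[-1,0,0,10,0,0,0],[-1,0,0,20,0,0,0],[-1,0,0,30,0,0,0],[-1,0,0,10,0,0,0],[-1,0,0,0,0,0,0]]'
```

```text
t: 9.3
eef_pos: [0.6405, 0.1622, 0.0857]
tool_rot: [-0.001, 0.145, 0.989, -0.0]
contact_force: [0.4, 0.5, -0.5]
gripper_width: 1.004
grasp_force: 0.0
t: 9.93
eef_pos: [0.6421, 0.1615, 0.0874]
tool_rot: [0.001, 0.145, 0.989, 0.001]
contact_force: [-1.6, -0.2, 6.7]
gripper_width: 0.545
grasp_force: 41.5
t: 10.55
eef_pos: [0.6416, 0.1613, 0.157]
tool_rot: [0.001, 0.145, 0.989, 0.0]
contact_force: [-0.6, 0.7, -2.5]
gripper_width: 0.552
grasp_force: 41.3
```

```bash
python3 -m creep '[[-1,-5,-20,5,0,0,0],[-1,-13,-45,5,0,0,0],[-1,-13,-50,0,0,0,0],[-1,-13,-50,0,0,0,0],[-1,-13,-50,0,0,0,0]]'; python3 -m creep '[[-1,-13,-50,0,0,0,0],[-1,-13,-50,0,0,0,0],[-1,-14,-50,0,0,0,0],[-1,-14,-50,0,0,0,0],[-1,-14,-45,0,0,0,0]]';  python3 -m creep '[[-1,-12,-30,0,0,0,0],[-1,0,-12.6,0,0,0,0],[-1,0,0,0,0,0,0],[-1,0,0,0,0,0,0]]'
python3 - <<'E'
from h import *
o=get_obs();print(o["eef_pos"],yaw(),o["q"].round(2))
save("wrist","w3")
E
```

```text
t: 11.18
eef_pos: [0.5822, -0.0571, 0.1653]
tool_rot: [-0.001, 0.146, 0.989, -0.0]
contact_force: [-0.2, -0.1, -1.2]
gripper_width: 0.547
grasp_force: 41.3
t: 11.8
eef_pos: [0.5134, -0.3017, 0.1653]
tool_rot: [-0.001, 0.146, 0.989, -0.0]
contact_force: [1.0, -0.3, -0.8]
gripper_width: 0.546
grasp_force: 41.3
t: 12.3
eef_pos: [0.505, -0.3395, 0.1656]
tool_rot: [-0.0, 0.144, 0.99, 0.001]
contact_force: [0.2, -0.0, -0.9]
gripper_width: 0.55
grasp_force: 41.3
[ 0.50495229 -0.33951437  0.16564462] (np.float64(73.41713703068987), np.float64(-0.9999991672337222)) [ 0.28  0.45  0.27  1.8  -0.15  0.92  1.9 ]
```

View pics/w3.png

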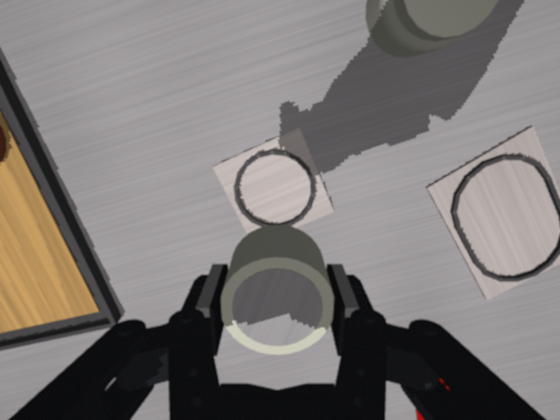

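```bash
python3 - <<'E'
from h import *
D=np.load("w3.npz")
print(px2w([[276,187]],.009,D["K"],D["T"])*1000)
E
python3 -m creep '[[-1,0,-1.6,-40,0,0,0],[-1,0,0,-45,0,0,0],[-1,0,0,-35,0,0,0],[-1,0,0,-18,0,0,0],[-1,0,0,0,0,0,0]]'
```

```text
[[ 501.7570556  -338.83362496    9.        ]]
t: 12.98
eef_pos: [0.504, -0.3419, 0.0272]
tool_rot: [-0.001, 0.145, 0.989, 0.0]
contact_force: [0.3, -0.4, -1.2]
gripper_width: 0.548
grasp_force: 41.3
```

```bash
python3 -m creep '[[-1,0,1,-7,0,0,0],[-1,0,0,-4,0,0,0],[-1,0,0,-2,0,0,0],[-1,0,0,0,0,0,0],[-1,0,0,0,0,0,0]]'
```

```text
t: 13.6
eef_pos: [0.5043, -0.3421, 0.0153]
tool_rot: [0.0, 0.145, 0.989, -0.0]
contact_force: [-0.4, -0.7, -1.3]
gripper_width: 0.545
grasp_force: 41.3
```

```bash
python3 -m creep '[[-1,0,0,-1.5,0,0,0],[-1,0,0,-1,0,0,0],[-1,0,0,0,0,0,0]]'; python3 -m creep '[[0.3,0,0,0,0,0,0],[0.3,0,0,0,0,0,0],[0.3,0,0,0,0,0,0],[0.3,0,0,0,0,0,0]]';python3 -m creep '[[0.3,0,0,15,0,0,0],[0.3,0,0,30,0,0,0],[1,0,0,60,0,0,0],[1,0,0,60,0,0,0],[1,0,0,0,0,0,0]]'
python3 - <<'E'
from h import *
o=get_obs();print(o["eef_pos"],yaw())
save("wrist","w4");P=np.load("w4.npz")["P"]
near(P,.03,.05,(.503,-.34),.05)
save("top","t4");P=np.load("t4.npz")["P"];near(P,.03,.05,(.503,-.34),.05)
for zz in(.043,.078,.113): level(P,zz)
E
```

```text
t: 13.98
eef_pos: [0.5043, -0.3421, 0.0134]
tool_rot: [0.0, 0.145, 0.989, 0.0]
contact_force: [-2.5, 1.1, 7.5]
gripper_width: 0.55
grasp_force: 42.4
t: 14.48
eef_pos: [0.5042, -0.342, 0.0124]
tool_rot: [-0.0, 0.145, 0.989, 0.0]
contact_force: [-0.3, 0.3, -0.2]
gripper_width: 0.65
grasp_force: 0.0
t: 15.1
eef_pos: [0.5071, -0.3443, 0.1841]
tool_rot: [0.005, 0.146, 0.989, -0.002]
contact_force: [-0.4, 0.1, -1.0]
gripper_width: 0.996
grasp_force: 0.0
[ 0.50706982 -0.34430757  0.18410274] (np.float64(73.2417995316139), np.float64(-0.9999359977597391))
2206 z 0.039 [ 503.9 -342.2] [47.  48.3] 75.0
328 z 0.0394 [ 501.1 -340.8] [49.  43.8] 67.7
0.043 449 [640.7 163.1] [ 65.7 111.4] 82.5
0.078 604 [639.3 162.8] [58.9 58.1] 69.6
0.113 0 [0. 0.] [0. 0.] 0.0
```

Round is seated at about (502, -341), with its top at 39 mm. Now the square plunger.

```bash
python3 -m creep '[[1,13.3,50.7,0,0,0,-0.007],[1,13.3,50.7,0,0,0,-0.007],[1,13.3,50.7,0,0,0,-0.007],[1,13.3,50.7,0,0,0,-0.007],[1,13.3,50.7,0,0,0,-0.007]]'; python3 -m creep '[[1,13.3,50.7,0,0,0,-0.007],[1,13.3,50.7,0,0,0,-0.007],[1,13.3,50.7,0,0,0,-0.007],[1,13.3,50.7,-10,0,0,-0.007],[1,13.3,50.7,-10,0,0,-0.007]]'; python3 -m creep '[[1,0,0,0,0,0,0],[1,0,0,0,0,0,0],[1,0,0,0,0,0,0]]'
python3 - <<'E'
from h import *
print(get_obs()["eef_pos"],yaw())
save("wrist","w5");P=np.load("w5.npz")["P"]
for zz in(.043,.078): level(P,zz)
E
```

```text
t: 15.82
eef_pos: [0.5697, -0.0867, 0.176]
tool_rot: [-0.002, 0.163, 0.987, -0.0]
contact_force: [0.9, 0.0, -0.1]
gripper_width: 1.003
grasp_force: 0.0
t: 16.45
eef_pos: [0.6364, 0.1663, 0.1556]
tool_rot: [-0.001, 0.18, 0.984, -0.001]
contact_force: [0.7, -0.4, -0.2]
gripper_width: 1.0
grasp_force: 0.0
t: 16.82
eef_pos: [0.637, 0.1627, 0.1572]
tool_rot: [-0.0, 0.181, 0.983, -0.001]
contact_force: [0.6, -0.7, -0.1]
gripper_width: 1.001
grasp_force: 0.0
[0.63699507 0.16273705 0.15720022] (np.float64(69.1218952415006), np.float64(-0.9999990129341598))
0.043 2836 [641.9 163.3] [ 66.3 112.1] 82.5
0.078 5966 [640.  163.5] [58.  57.7] 69.0
```

```bash
python3 -m creep '[[1,3,0.5,-35,0,0,0],[1,0,0,-40,0,0,0],[1,0,0,-25,0,0,0],[1,0,0,-9.5,0,0,0],[1,0,0,0,0,0,0]]' 50; python3 -m creep '[[-1,0,0,0,0,0,0],[-1,0,0,0,0,0,0],[-1,0,0,0,0,0,0],[-1,0,0,0,0,0,0],[-1,0,0,0,0,0,0]]'; python3 -m creep '[[-1,0,0,10,0,0,0],[-1,0,0,20,0,0,0],[-1,0,0,30,0,0,0],[-1,0,0,10,0,0,0],[-1,0,0,0,0,0,0]]'
```

```text
t: 17.5
eef_pos: [0.6403, 0.1647, 0.0481]
tool_rot: [-0.0, 0.18, 0.984, -0.0]
contact_force: [0.2, -0.7, 0.4]
gripper_width: 1.001
grasp_force: 0.0
t: 18.12
eef_pos: [0.6413, 0.1656, 0.0496]
tool_rot: [0.001, 0.18, 0.984, 0.001]
contact_force: [-1.4, -0.2, 7.5]
gripper_width: 0.667
grasp_force: 55.2
t: 18.75
eef_pos: [0.6406, 0.1656, 0.119]
tool_rot: [0.001, 0.18, 0.984, 0.0]
contact_force: [0.7, 0.2, -2.3]
gripper_width: 0.67
grasp_force: 54.3
```

```bash
python3 -m creep '[[-1,-15,-12,5,0,0,0],[-1,-32,-24,5,0,0,0.015],[-1,-40,-30,0,0,0,0.015],[-1,-40,-30,0,0,0,0.015],[-1,-40,-30,0,0,0,0.015]]'; python3 -m creep '[[-1,-28,-21,0,0,0,0.013],[-1,-12,-9.6,0,0,0,0],[-1,0,0,0,0,0,0],[-1,0,0,0,0,0,0]]'
python3 - <<'E'
from h import *
o=get_obs();print(o["eef_pos"],yaw(),o["q"].round(2))
save("wrist","w6")
E
```

```text
t: 19.38
eef_pos: [0.471, 0.0384, 0.1271]
tool_rot: [-0.001, 0.15, 0.989, -0.0]
contact_force: [0.3, -1.2, -0.8]
gripper_width: 0.666
grasp_force: 54.3
t: 19.88
eef_pos: [0.4347, 0.0099, 0.1281]
tool_rot: [0.001, 0.143, 0.99, 0.0]
contact_force: [0.6, 0.1, -1.3]
gripper_width: 0.667
grasp_force: 54.3
[0.43467518 0.00990009 0.12812765] (np.float64(73.51403560574853), np.float64(-0.9999990730871723)) [-0.32  0.23  0.18  2.22 -0.06  0.7   1.18]
```

View pics/w6.png

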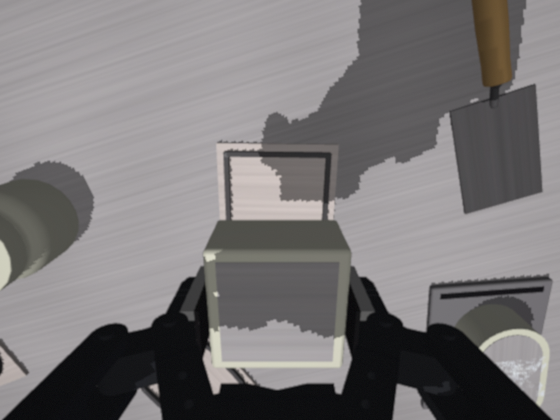

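The square is held level. The dock rim spans columns 224–335, centred on the block and aligned with it. I'll lower it.

```bash
python3 -m creep '[[-1,-1,-0.5,-30,0,0,0],[-1,0,0,-40,0,0,0],[-1,0,0,-25,0,0,0],[-1,0,0,-10,0,0,0],[-1,0,0,0,0,0,0]]'; python3 -m creep '[[-1,0,0,-5,0,0,0],[-1,0,0,-3,0,0,0],[-1,0,0,0,0,0,0],[-1,0,0,0,0,0,0]]'
```

```text
t: 20.55
eef_pos: [0.4325, 0.0087, 0.0227]
tool_rot: [-0.0, 0.144, 0.99, -0.0]
contact_force: [-0.7, 0.6, -0.6]
gripper_width: 0.669
grasp_force: 54.2
t: 21.05
eef_pos: [0.4324, 0.0084, 0.0153]
tool_rot: [0.0, 0.144, 0.99, 0.0]
contact_force: [-0.6, 0.4, -2.0]
gripper_width: 0.667
grasp_force: 54.2
```

```bash
python3 -m creep '[[-1,0,0,-3,0,0,0],[-1,0,0,-1.5,0,0,0],[-1,0,0,0,0,0,0],[-1,0,0,0,0,0,0]]'
```

```text
t: 21.55
eef_pos: [0.4321, 0.0084, 0.0106]
tool_rot: [-0.0, 0.144, 0.99, 0.0]
contact_force: [-0.8, 0.5, 2.6]
gripper_width: 0.668
grasp_force: 54.6
```

```bash
python3 -m creep '[[-1,0,0,-0.5,0,0,0],[-1,0,0,0,0,0,0]]'; python3 -m creep '[[0.6,0,0,0,0,0,0],[0.6,0,0,0,0,0,0],[0.6,0,0,0,0,0,0],[0.6,0,0,0,0,0,0]]';python3 -m creep '[[0.6,0,0,15,0,0,0],[0.6,0,0,30,0,0,0],[1,0,0,60,0,0,0],[1,0,0,40,0,0,0],[1,0,0,0,0,0,0]]'
python3 - <<'E'
from h import *
o=get_obs();print(o["eef_pos"],yaw())
save("wrist","w7");P=np.load("w7.npz")["P"]
near(P,.03,.05,(.4335,.009),.055)
save("top","t7");P=np.load("t7.npz")["P"];near(P,.03,.05,(.4335,.009),.055)
level(P,.043)
E
```

```text
t: 21.8
eef_pos: [0.4321, 0.0084, 0.0105]
tool_rot: [-0.0, 0.144, 0.99, 0.0]
contact_force: [-3.5, -0.1, 12.6]
gripper_width: 0.668
grasp_force: 56.0
t: 22.3
eef_pos: [0.4322, 0.0084, 0.0099]
tool_rot: [-0.0, 0.144, 0.99, -0.0]
contact_force: [0.1, -0.2, 0.9]
gripper_width: 0.8
grasp_force: 0.0
t: 22.92
eef_pos: [0.4344, 0.0087, 0.1587]
tool_rot: [0.004, 0.144, 0.99, 0.002]
contact_force: [0.1, -0.3, -0.4]
gripper_width: 1.001
grasp_force: 0.0
[0.43442262 0.00868774 0.15870288] (np.float64(73.43820416682439), np.float64(-0.9999706433587424))
4688 z 0.039 [432.    8.5] [58.  57.9] 73.4
0.043 1093 [641.  162.8] [ 66.6 111.2] 83.0
```

Square is flat and aligned at (432, 8.5). The last one is the oblong.

```bash
python3 -m creep '[[1,29.6,22,0,0,0,0.0235],[1,29.6,22,0,0,0,0.0235],[1,29.6,22,0,0,0,0.0235],[1,29.6,22,0,0,0,0.0235],[1,29.6,22,0,0,0,0.0235]]'; python3 -m creep '[[1,29.6,22,0,0,0,0.0235],[1,29.6,22,0,0,0,0.0235],[1,0,0,-20,0,0,0],[1,0,0,0,0,0,0],[1,0,0,0,0,0,0]]'
python3 - <<'E'
from h import *
print(get_obs()["eef_pos"],yaw())
save("wrist","w8");P=np.load("w8.npz")["P"]
level(P,.043)
E
```

```text
t: 23.65
eef_pos: [0.5799, 0.1187, 0.153]
tool_rot: [-0.002, 0.085, 0.996, -0.001]
contact_force: [-0.4, 0.3, 0.3]
gripper_width: 1.001
grasp_force: 0.0
t: 24.28
eef_pos: [0.6383, 0.1611, 0.1343]
tool_rot: [-0.001, 0.063, 0.998, -0.001]
contact_force: [-0.1, -0.8, -0.1]
gripper_width: 1.002
grasp_force: 0.0
[0.63831042 0.16107994 0.13427461] (np.float64(82.80554417172466), np.float64(-0.9999972716035754))
0.043 10638 [641.7 163.3] [ 66.  111.8] 82.8
```

```bash
python3 -m creep '[[1,3.3,2.1,-35,0,0,0],[1,0,0,-45,0,0,0],[1,0,0,-30,0,0,0],[1,0,0,-13,0,0,0],[1,0,0,0,0,0,0]]' 70; python3 -m creep '[[-1,0,0,0,0,0,0],[-1,0,0,0,0,0,0],[-1,0,0,0,0,0,0],[-1,0,0,0,0,0,0],[-1,0,0,0,0,0,0]]'; python3 -m creep '[[-1,0,0,8,0,0,0],[-1,0,0,12,0,0,0],[-1,0,0,30,0,0,0],[-1,0,0,10,0,0,0],[-1,0,0,0,0,0,0]]'
```

```text
t: 24.95
eef_pos: [0.6426, 0.1642, 0.0121]
tool_rot: [-0.0, 0.062, 0.998, -0.0]
contact_force: [0.6, 0.1, 0.3]
gripper_width: 1.0
grasp_force: 0.0
t: 25.58
eef_pos: [0.6443, 0.1646, 0.0142]
tool_rot: [0.002, 0.062, 0.998, 0.001]
contact_force: [-0.8, -0.2, 6.9]
gripper_width: 0.754
grasp_force: 80.1
t: 26.2
eef_pos: [0.6431, 0.1647, 0.0728]
tool_rot: [0.001, 0.062, 0.998, 0.0]
contact_force: [-0.1, -0.8, -2.8]
gripper_width: 0.76
grasp_force: 79.0
```

```bash
python3 -m creep '[[-1,0,-10,15,0,0,0],[-1,-5,-30,15,0,0,0.05],[-1,-6,-40,10,0,0,0.07],[-1,-6,-45,0,0,0,0.07],[-1,-6,-45,0,0,0,0.07]]'; python3 -m creep '[[-1,-6,-45,0,0,0,0.07],[-1,-6,-40,0,0,0,0.07],[-1,-5,-25,0,0,0,0.043],[-1,-2.7,-14,0,0,0,0],[-1,0,0,0,0,0,0]]';python3 -m creep '[[-1,0,0,0,0,0,0],[-1,0,0,0,0,0,0]]'
python3 - <<'E'
from h import *
o=get_obs();print(o["eef_pos"],yaw(),o["q"].round(2))
save("wrist","w9")
E
```

```text
t: 26.82
eef_pos: [0.619, -0.0079, 0.1122]
tool_rot: [-0.0, -0.069, 0.998, -0.0]
contact_force: [0.6, -0.1, -3.8]
gripper_width: 0.756
grasp_force: 78.8
t: 27.45
eef_pos: [0.5995, -0.1307, 0.112]
tool_rot: [-0.0, -0.157, 0.988, -0.0]
contact_force: [0.0, 1.0, -1.9]
gripper_width: 0.758
grasp_force: 78.8
t: 27.7
eef_pos: [0.6004, -0.1277, 0.112]
tool_rot: [0.0, -0.16, 0.987, 0.0]
contact_force: [1.0, 0.5, -2.9]
gripper_width: 0.759
grasp_force: 78.8
[ 0.60037563 -0.12770697  0.11198115] (np.float64(108.38212014117448), np.float64(-0.9999997231725176)) [ 0.08  0.51  0.04  1.81 -0.03  0.82  2.02]
```

View pics/w9.png

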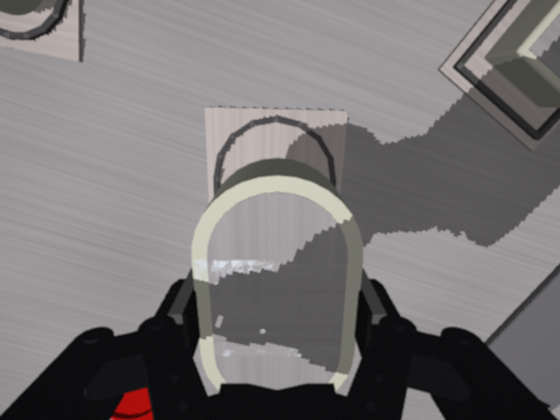

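The oblong is held level. The dock's rim arc (columns 216–337, top at row 117) is aligned with the block. I'll lower it.

```bash
python3 -m creep '[[-1,0,-1,-30,0,0,0],[-1,0,0,-30,0,0,0],[-1,0,0,-20,0,0,0],[-1,0,0,-8,0,0,0],[-1,0,0,0,0,0,0]]'; python3 -m creep '[[-1,0,0,-4,0,0,0],[-1,0,0,-3,0,0,0],[-1,0,0,0,0,0,0],[-1,0,0,0,0,0,0]]'
```

```text
t: 28.38
eef_pos: [0.6001, -0.1304, 0.0239]
tool_rot: [-0.0, -0.159, 0.987, 0.0]
contact_force: [-0.5, 0.5, -2.5]
gripper_width: 0.758
grasp_force: 78.8
t: 28.88
eef_pos: [0.6001, -0.1306, 0.0172]
tool_rot: [0.0, -0.159, 0.987, -0.0]
contact_force: [-0.0, 0.4, -3.7]
gripper_width: 0.759
grasp_force: 78.8
```

```bash
python3 -m creep '[[-1,0,0,-4,0,0,0],[-1,0,0,-2,0,0,0],[-1,0,0,0,0,0,0],[-1,0,0,0,0,0,0]]'
```

```text
t: 29.38
eef_pos: [0.6, -0.1305, 0.011]
tool_rot: [0.0, -0.159, 0.987, 0.0]
contact_force: [-0.0, 0.3, -3.3]
gripper_width: 0.759
grasp_force: 78.8
```

```bash
python3 -m creep '[[-1,0,0,-1,0,0,0],[-1,0,0,0,0,0,0],[-1,0,0,0,0,0,0]]'
```

```text
t: 29.75
eef_pos: [0.6002, -0.1305, 0.0102]
tool_rot: [0.0, -0.159, 0.987, -0.0]
contact_force: [-1.0, -0.1, -0.3]
gripper_width: 0.758
grasp_force: 79.0
```

```bash
python3 -m creep '[[-1,0,0,-0.6,0,0,0],[-1,0,0,0,0,0,0],[0.9,0,0,0,0,0,0],[0.9,0,0,0,0,0,0],[0.9,0,0,0,0,0,0]]'; python3 -m creep '[[0.9,0,0,0,0,0,0],[1,0,0,15,0,0,0],[1,0,0,30,0,0,0],[1,0,0,60,0,0,0],[1,0,0,60,0,0,0]]'; python3 -m creep '[[1,0,0,0,0,0,0],[1,0,0,0,0,0,0],[1,0,0,0,0,0,0]]'
python3 - <<'E'
from h import *
o=get_obs();print(o["eef_pos"],o["gripper_width"])
save("wrist","w10");P=np.load("w10.npz")["P"]
near(P,.03,.05,(.5985,-.13),.07)
p=save("top","t10");save("side","s10")
a=cv2.imread("pics/t10.png");cv2.imwrite("pics/t10.png",cv2.resize(a,(800,600),interpolation=cv2.INTER_CUBIC))
E
```

```text
t: 30.38
eef_pos: [0.6001, -0.1305, 0.0093]
tool_rot: [0.0, -0.159, 0.987, -0.0]
contact_force: [-0.1, 0.2, -0.5]
gripper_width: 0.95
grasp_force: 0.0
t: 31.0
eef_pos: [0.5998, -0.1305, 0.177]
tool_rot: [0.0, -0.159, 0.987, -0.0]
contact_force: [0.9, -0.8, 0.1]
gripper_width: 1.001
grasp_force: 0.0
t: 31.38
eef_pos: [0.5989, -0.1303, 0.1731]
tool_rot: [-0.001, -0.159, 0.987, 0.0]
contact_force: [0.5, -0.5, -0.8]
gripper_width: 0.996
grasp_force: 0.0
[ 0.59889476 -0.13028613  0.1730519 ] 0.9963095524540152
8134 z 0.0392 [ 598.5 -131.4] [112.   66.1] 18.5
```

View pics/s10.png

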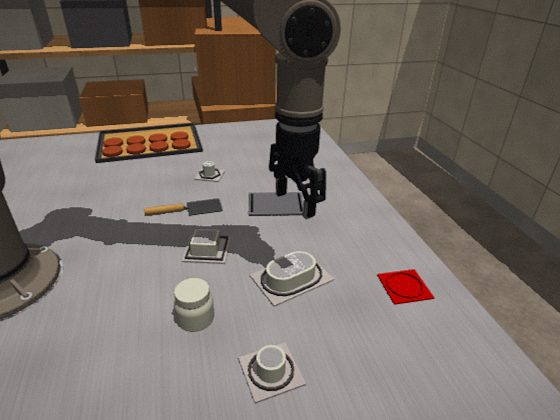

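The side view shows all four plungers seated in their docks: hex (208,170), square (206,246), oblong (291,272) and round (271,362). The tub and spatula haven't moved and the gripper is clear, so I'm handing in.

```bash
python3 -c "
from station import *
print(hand_in())"
```

```text
the job is handed in; nothing more can be done
None
```

All four plungers are upright and flat in their own docks, placed in order from the top of the stack down. The tub and spatula look unmoved, and I handed the job in at about 31.5 s of the 115 s, though hand-in returned no verdict.

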